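# Find and release the latched key of a harness test box

### The arm

A 6-joint arm with a two-finger parallel gripper is mounted at the origin on a cart in front of the work surface, level with it; the furniture and walls round the work are solid. World frame = base frame: x ahead of the robot, y to its left, z up, the work surface at z = 0. Lengths are in m, angles in degrees, forces in N, time in s.
With the tool pointing down it reaches from about 0.4 to 0.825 m from the base axis. Payload 7 kg.
Tool frame: the origin (TCP) lies at the very end of the fingers, on their centre line; the grasp point (between the pads) lies 19 mm behind it (ctrl.grip_depth is the z of the grasp point in the tool frame, in m); z points along the fingers, y is the direction in which the jaws open and shut (so a half turn about z gives the same grasp; the last joint's range is limited). The gripper opens to 88 mm and grips with 3 to 60 N. Pads are 19 mm wide; open, the fingers measure 130 mm over their backs; the gripper's body (78 mm by 193 mm) begins 47 mm behind the grasp point.
Start: joints at [92.309, 20.546, 0.682, 0, -70.136, -16.507], TCP at [0.166, 0.654, 0.227] pointing down, gripper open.
Joint ranges: [-176.03, 176.03], [-82.01, 121.73], [-58.28, 71.71], [-173.87, 95.51], [-174.79, -0.11], [-173.66, 173.66]. Speed limits (degrees/s): [136.94, 136.94, 172.46, 180, 180, 180].

### API

Orientations are given as [roll, pitch, yaw] about the fixed x, y, z axes, in that order (R = Rz(yaw) Ry(pitch) Rx(roll)).
In Python, from plant import telemetry, snapshot, job, models, ctrl gives the robot as it stands.
- The arm moves only by the tool jog_arm, never from a script. Its argument "targets" is text: rows parted by semicolons, each of 7 numbers parted by spaces: the shift along the tool's x, y, z in m, then the turn, a rotation vector about the tool's x, y, z in degrees, then the gripper command: -1 is shut, 1 is fully open, values between are in proportion. A call has exactly 8 rows; each row is the pose to reach, as a shift and turn from the pose measured when the call began, along the tool's axes at that moment; what a row does not reach only later rows make up. A row lasts 1/8 s, in which the tool goes at most 62.5 mm and 10.7 degrees, less where a joint would pass 70% of its speed; a pose out of reach is approached as far as the arm can. A call with a gripper value outside its range is refused whole. The fingers move at their own pace and stop on an object; the grip force is fixed at half the most. Time passes only in rows, so rows that repeat a pose let the fingers close, or fill a call up. It gives the time, the measured TCP pose, the force and the opening at its end, in the units of the state.
- telemetry.get_obs(): the state, without advancing time (a new reading comes with each control period).
- snapshot(name): name is "side" or "top" or "wrist"; returns a dict with "img" (420x560x3 uint8, red, green, blue), "range_z" (420x560 float32, m along the optical axis (not along the pixel's ray), 0 where there is no reading), "intrinsics" (3x3 intrinsics, pixels), "k1" (the pictures are not rectified: a ray, as slopes to the right and down, at radius r is drawn at 1 + k1 r^2 times it, then the intrinsics apply), "R" (3x3) and "t" (3): a world point X has camera coordinates R X + t. Camera axes: x right, y down, z forward; pixel columns grow to the right and rows downward; lengths in m; the calibration is good to about 2 mm. A picture is of the moment at which its call begins.
- job.close_job(): hands the job in, once; it reports no verdict.
Trained networks look in a picture, given as the dict that the camera call returned (one of the last four; its "shot" number tells which), for a name from the list of things; names that differ only in an ending like _2 or _b are one class to them, and where a whole thing is asked for, a point or a joint stands for the part that bears it (a point fixed in the world has none). Each returns a list of dicts, best first, with "conf" (0 to 1); they miss things now and then, are a little off and sometimes report something else, mostly with a low value. They report only what shows in the picture. A call takes as long as a camera call.
- models.cut_out(name, picture): "region" (420x560 bool, what is visible of it) and "uv" ([column, row] in pixels, amid what is visible of it).
- models.spot_point(name, picture): "uv" ([column, row] in pixels: a listed point, or the origin of a listed thing).
The state is a dict: "clock": time; "joint_pos": joint angles; "qvel": joint speeds; "tau": joint torques, N m; "tool_pos": TCP position; "orientation": TCP orientation; "force": force on the tool from outside, world axes, zero at the start; "moment": the same for the moment, N m; "opening": finger opening in m.
Only numpy, scipy, OpenCV 4.12 (cv2) and the standard library are available. Lean on these libraries where they do the work, as an engineer would, in place of code of your own. Each camera call takes 0.05 s, during which the arm holds its last target.

### The job

One of the four push keys on the harness test box was left latched down, and all four circuits must be off before the next harness is plugged in. With the fingers, tap the four keys lightly one after another from left to right, so lightly that none of them latches or lets go, to feel which one is down; then press that key firmly and let it go so that it comes up. Grasp nothing, do not ram the keys, leave the things lying about where they are, and finish with all four keys up and the hand clear.

Things in the scene. Friction and masses are not known exactly. Their poses are not given: they have to be found in the camera images.
- test_box: Harness test box fixed to the worktop: grey steel case, aluminium panel, 166 (x) x 276 (y) mm, panel 54 mm above the worktop. Origin: centre of the underside; x to its back, y to its left end as the robot sees it, z up. Four keys in a row along y at x = -36 mm; 6 mm high sockets 48 mm behind them; a black readout housing along the back edge, 70 mm behind the keys, top 83 mm above the worktop.
- key_a: One of four identical grey push keys, 46 mm apart; its letter tells neither place nor state. Cap 24 x 24 mm in a black frame 36 x 36 x 5 mm. Origin: centre of the cap's flat upper face, to be pressed straight down: 75 mm above the worktop when the key is up, 71.6 mm when latched. Axes as the box's.
- travel_a (a joint): Depth of key_a in m: 0 up, 0.0034 latched, 0.0076 at its stop. Push-push: pressed past about 6 mm and let go, a key that was up stays latched, a latched one comes up; pressed less it goes back to where it was. Spring 2.5 N at the top + 1 N per mm: 6 N to start moving a latched key, 8.5 N at 6 mm, 10 N at the stop; pressed faster than 30 mm/s it briefly takes a few N more.
- key_b: One of four identical grey push keys, 46 mm apart; its letter tells neither place nor state. Cap 24 x 24 mm in a black frame 36 x 36 x 5 mm. Origin: centre of the cap's flat upper face, to be pressed straight down: 75 mm above the worktop when the key is up, 71.6 mm when latched. Axes as the box's.
- travel_b (a joint): Depth of key_b in m: 0 up, 0.0034 latched, 0.0076 at its stop. Push-push: pressed past about 6 mm and let go, a key that was up stays latched, a latched one comes up; pressed less it goes back to where it was. Spring 2.5 N at the top + 1 N per mm: 6 N to start moving a latched key, 8.5 N at 6 mm, 10 N at the stop; pressed faster than 30 mm/s it briefly takes a few N more.
- key_c: One of four identical grey push keys, 46 mm apart; its letter tells neither place nor state. Cap 24 x 24 mm in a black frame 36 x 36 x 5 mm. Origin: centre of the cap's flat upper face, to be pressed straight down: 75 mm above the worktop when the key is up, 71.6 mm when latched. Axes as the box's.
- travel_c (a joint): Depth of key_c in m: 0 up, 0.0034 latched, 0.0076 at its stop. Push-push: pressed past about 6 mm and let go, a key that was up stays latched, a latched one comes up; pressed less it goes back to where it was. Spring 2.5 N at the top + 1 N per mm: 6 N to start moving a latched key, 8.5 N at 6 mm, 10 N at the stop; pressed faster than 30 mm/s it briefly takes a few N more.
- key_d: One of four identical grey push keys, 46 mm apart; its letter tells neither place nor state. Cap 24 x 24 mm in a black frame 36 x 36 x 5 mm. Origin: centre of the cap's flat upper face, to be pressed straight down: 75 mm above the worktop when the key is up, 71.6 mm when latched. Axes as the box's.
- travel_d (a joint): Depth of key_d in m: 0 up, 0.0034 latched, 0.0076 at its stop. Push-push: pressed past about 6 mm and let go, a key that was up stays latched, a latched one comes up; pressed less it goes back to where it was. Spring 2.5 N at the top + 1 N per mm: 6 N to start moving a latched key, 8.5 N at 6 mm, 10 N at the stop; pressed faster than 30 mm/s it briefly takes a few N more.
- connector_a: Grey connector lying on the panel of the test box, beside the left end of the key row, 26 x 64 x 24 mm, loose; not part of the work. Origin: centre of its underside.
- connector_b: Black connector lying on the worktop right of the box, 26 x 64 x 24 mm, loose; not part of the work. Origin: centre of its underside.
- bushing_0: White plastic bushing lying on the worktop right of the box, 14 x 38 x 14 mm, loose; not part of the work. Origin: centre of its underside.
- bushing_1: White plastic bushing lying on the worktop right of the box, 14 x 38 x 14 mm, loose; not part of the work. Origin: centre of its underside.
- tape_black: Roll of black tape lying flat left of the box, 68 x 68 x 19 mm, loose; not part of the work. Origin: centre of its underside.
- marker_black: Marker pen lying left of the box, 18 x 125 x 18 mm, loose; not part of the work. Origin: centre of its underside.
- pliers_dark: Dark-handled pliers lying well left of the box, 62 x 184 x 14 mm, loose; not part of the work. Origin: centre of its underside.

How it is judged (in metres and radians):
On the way, in this order (a step that is already met when the one before it is completed fails the run):
1. the leftmost key is touched by the fingers while the latched key is still latched (((contact force between the fingers and key_a above 0.4 N and y of key_a in the frame of test_box above 0.046 m) or (contact force between the fingers and key_b above 0.4 N and y of key_b in the frame of test_box above 0.046 m) or (contact force between the fingers and key_c above 0.4 N and y of key_c in the frame of test_box above 0.046 m) or (contact force between the fingers and key_d above 0.4 N and y of key_d in the frame of test_box above 0.046 m)) and ((value of joint travel_a above 0.0024 m and distance of key_a from where it was at the start of the episode below 0.002 m) or (value of joint travel_b above 0.0024 m and distance of key_b from where it was at the start of the episode below 0.002 m) or (value of joint travel_c above 0.0024 m and distance of key_c from where it was at the start of the episode below 0.002 m) or (value of joint travel_d above 0.0024 m and distance of key_d from where it was at the start of the episode below 0.002 m))), for 0.02 s.
2. the second key is touched by the fingers while the latched key is still latched (((contact force between the fingers and key_a above 0.4 N and y of key_a in the frame of test_box between 0 and 0.046 m) or (contact force between the fingers and key_b above 0.4 N and y of key_b in the frame of test_box between 0 and 0.046 m) or (contact force between the fingers and key_c above 0.4 N and y of key_c in the frame of test_box between 0 and 0.046 m) or (contact force between the fingers and key_d above 0.4 N and y of key_d in the frame of test_box between 0 and 0.046 m)) and ((value of joint travel_a above 0.0024 m and distance of key_a from where it was at the start of the episode below 0.002 m) or (value of joint travel_b above 0.0024 m and distance of key_b from where it was at the start of the episode below 0.002 m) or (value of joint travel_c above 0.0024 m and distance of key_c from where it was at the start of the episode below 0.002 m) or (value of joint travel_d above 0.0024 m and distance of key_d from where it was at the start of the episode below 0.002 m))), for 0.02 s.
3. the third key is touched by the fingers while the latched key is still latched (((contact force between the fingers and key_a above 0.4 N and y of key_a in the frame of test_box between -0.046 and 0 m) or (contact force between the fingers and key_b above 0.4 N and y of key_b in the frame of test_box between -0.046 and 0 m) or (contact force between the fingers and key_c above 0.4 N and y of key_c in the frame of test_box between -0.046 and 0 m) or (contact force between the fingers and key_d above 0.4 N and y of key_d in the frame of test_box between -0.046 and 0 m)) and ((value of joint travel_a above 0.0024 m and distance of key_a from where it was at the start of the episode below 0.002 m) or (value of joint travel_b above 0.0024 m and distance of key_b from where it was at the start of the episode below 0.002 m) or (value of joint travel_c above 0.0024 m and distance of key_c from where it was at the start of the episode below 0.002 m) or (value of joint travel_d above 0.0024 m and distance of key_d from where it was at the start of the episode below 0.002 m))), for 0.02 s.
4. the rightmost key is touched by the fingers while the latched key is still latched (((contact force between the fingers and key_a above 0.4 N and y of key_a in the frame of test_box below -0.046 m) or (contact force between the fingers and key_b above 0.4 N and y of key_b in the frame of test_box below -0.046 m) or (contact force between the fingers and key_c above 0.4 N and y of key_c in the frame of test_box below -0.046 m) or (contact force between the fingers and key_d above 0.4 N and y of key_d in the frame of test_box below -0.046 m)) and ((value of joint travel_a above 0.0024 m and distance of key_a from where it was at the start of the episode below 0.002 m) or (value of joint travel_b above 0.0024 m and distance of key_b from where it was at the start of the episode below 0.002 m) or (value of joint travel_c above 0.0024 m and distance of key_c from where it was at the start of the episode below 0.002 m) or (value of joint travel_d above 0.0024 m and distance of key_d from where it was at the start of the episode below 0.002 m))), for 0.02 s.
At the end, for the whole second after the job is handed in: All four keys are up (each within 0.8 mm of its top), and nothing is touched (value of joint each of travel_a, travel_b, travel_c, travel_d below 0.0008 m).
It fails at once if a key that was up is pressed more than 5.3 mm deep (distance of any of key_a, key_b, key_c, key_d from where it was at the start of the episode above 0.0053 m).
It fails at once if a key is rammed with more than 60 N (contact force between any of the arm, the fingers and key_a above 60 N or contact force between any of the arm, the fingers and key_b above 60 N or contact force between any of the arm, the fingers and key_c above 60 N or contact force between any of the arm, the fingers and key_d above 60 N).
It fails at once if something lying about is moved or lifted by more than 15 mm (distance of any of connector_a, connector_b, bushing_0, bushing_1, tape_black, marker_black, pliers_dark from where it was at the start of the episode above 0.015 m).
It also fails if it takes over 46 s, if anything falls off the work surface, if the arm or the gripper's body presses on something with over 40 N, if the wrist force passes 120 N, or if a joint passes its speed limit or range.

## Working session

There is one attempt and no reset: what is moved stays moved. The work goes in short steps, Python scripts to look and compute and a tool call to move; the robot and the scene stay as the last step left them, time stands still between calls to the robot, and variables do not carry over. Pictures are saved under pics/ and viewed, and the job is handed in when it is done.

Besides the shell and the picture viewer there is one more tool, called after "Emit:" in YAML: its name, and indented under it one key for each argument. jog_arm: Moves the arm, as the interface text tells. Its arguments: {"type":"object","properties":{"targets":{"type":"string"}},"required":["targets"]}

```bash
ls; mkdir -p pics
cat > h.py <<'E'
import numpy as np, cv2
from plant import telemetry, snapshot, job, models, ctrl
def world(p,u,v,z=None):
    K=p["intrinsics"];x=(u-K[0,2])/K[0,0];y=(v-K[1,2])/K[1,1]
    xd,yd=x,y
    for _ in range(20):
        f=1+p["k1"]*(x*x+y*y); x,y=xd/f,yd/f
    R,t=p["R"],p["t"]
    d=R.T@np.array([x,y,1]); o=-R.T@t
    if z is None: s=p["range_z"][int(round(v)),int(round(u))]
    else: s=(z-o[2])/d[2]
    return o+s*d
def save(p,n): cv2.imwrite(f"pics/{n}.png",p["img"][:,:,::-1])
E
python3 - <<'E'
from h import *
print(telemetry.get_obs())
for n in("top","side"):
    p=snapshot(n);save(p,n+"0")
    for k in("key_a","test_box","connector_a"):
        for d in models.spot_point(k,p): print(n,k,d["conf"],d["uv"],world(p,*d["uv"]))
E
```

```text
pics
{'clock': 0.0, 'joint_pos': array([ 9.23074688e+01,  2.05897773e+01,  6.32433372e-01, -1.93688238e-02,
       -7.01360623e+01, -1.65075287e+01]), 'qvel': array([ 0.08978826,  0.09160335,  0.03437861,  0.02441893, -0.06317108,
        0.02482017]), 'tau': array([ 1.57304448e-04, -5.82718956e+01,  2.93048841e+01,  6.99746355e+00,
        6.73916191e-03, -1.53012897e-04]), 'tool_pos': array([0.16548738, 0.65388152, 0.22563359]), 'orientation': array([ 1.79905270e+02, -9.08559021e-03, -1.42066485e+01]), 'force': array([ 0.73521019,  0.50604817, -0.24324966]), 'moment': array([-0.0511724 , -0.01221971,  0.0015704 ]), 'opening': 0.08746653455241814}
top key_a 0.68 [309.8, 237.7] [0.46344917 0.03029987 0.07339612]
top key_a 0.6 [346.9, 235.5] [ 0.47105371 -0.05993988  0.07463766]
top key_a 0.54 [367.4, 233.7] [ 0.47665847 -0.110032    0.07551737]
top key_a 0.5 [328.4, 235.3] [ 0.47021618 -0.01464936  0.07567712]
top test_box 0.74 [331.5, 225.0] [ 0.49914105 -0.02510559  0.0537607 ]
top connector_a 0.71 [287.2, 227.9] [0.4855766  0.08575303 0.07601359]
top connector_a 0.51 [408.8, 235.6] [ 0.48238489 -0.22970945  0.01888014]
top connector_a 0.51 [367.9, 237.8] [ 0.46647458 -0.11087587  0.07674991]
side key_a 0.69 [291.5, 242.3] [ 0.46771377 -0.06749709  0.07676949]
side key_a 0.68 [300.9, 247.7] [ 0.47153562 -0.10708922  0.07760451]
side key_a 0.65 [279.6, 234.6] [ 0.46412532 -0.0110422   0.07661471]
side key_a 0.57 [269.2, 233.4] [0.45039813 0.02185293 0.07008111]
side test_box 0.59 [299.1, 259.1] [ 0.45641593 -0.12494034  0.05813199]
side connector_a 0.76 [332.4, 299.5] [ 0.47081587 -0.24925274  0.00939118]
side connector_a 0.42 [274.5, 226.4] [0.48262017 0.05311032 0.07253529]
```

View pics/top0.png

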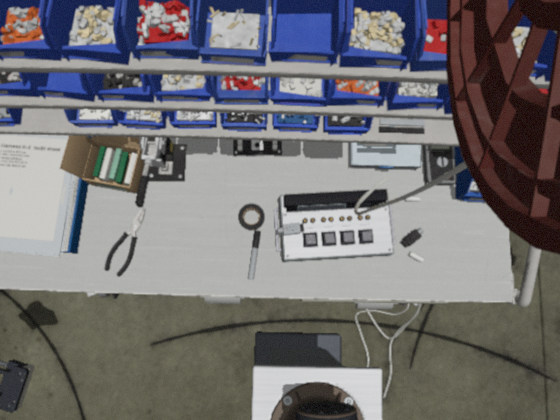

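View pics/side0.png

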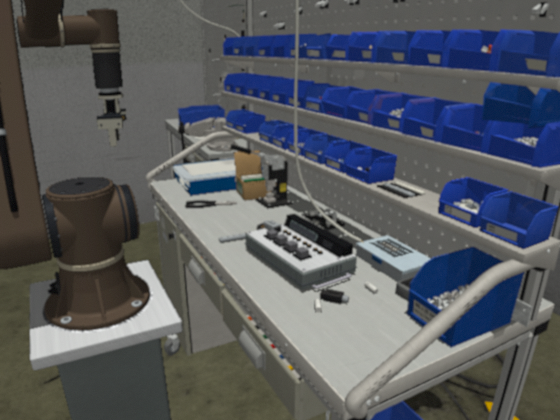

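The top picture shows the box at columns 278–393, rows 190–260, with key caps at about (310,239), (329,238), (347,237) and (366,236). A cable hangs near (370,195). I'll locate the cable before moving.

Run:
```python
from h import *
p=snapshot("top");q=snapshot("side")
print("topcam",-p["R"].T@p["t"],"side",-q["R"].T@q["t"])
for u,v in[(360,208),(366,197),(375,192),(390,187),(420,180),(450,170),(500,60)]:
    r=p["range_z"][v-2:v+3,u-2:u+3];print((u,v),world(p,u,v),r.min())
for u,v in [(297,60),(297,120),(298,150),(302,185),(320,215),(335,230)]:
    for du in(-2,-1,0,1,2):
        print((u+du,v),world(q,u+du,v).round(3),end=' ')
    print()
for r,n in((p["img"][170:280,260:430],"t1"),(q["img"][180:320,220:380],"s1")):
    cv2.imwrite(f"pics/{n}.png",cv2.resize(r[:,:,::-1],None,fx=4.5,fy=4.2,interpolation=cv2.INTER_CUBIC))
w=snapshot("wrist");o=telemetry.get_obs();print("wristcam",-w["R"].T@w["t"],w["R"])
```

```text
topcam [0.32476562 0.1260607  1.16501253] side [-0.03932195 -0.94550195  0.54121828]
(360, 208) [ 0.5433164  -0.0958891   0.05838294] 1.0022631
(366, 197) [ 0.55549889 -0.09559168  0.13185034] 1.0478406
(375, 192) [ 0.57975767 -0.12867003  0.08267079] 1.0821698
(390, 187) [ 0.61371509 -0.18826617  0.00158831] 0.0
(420, 180) [ 0.63505168 -0.26950554  0.0032792 ] 1.203797
(450, 170) [ 0.46654082 -0.07324838  0.68170621] 0.4985242
(500, 60) [ 0.50808032 -0.0494132   0.84952444] 0.34546244
(295, 60) [ 0.468 -0.07   0.514] (296, 60) [ 0.471 -0.069  0.514] (297, 60) [ 0.472 -0.073  0.514] (298, 60) [0.671 0.261 0.503] (299, 60) [0.668 0.25  0.503] 
(295, 120) [ 0.479 -0.055  0.379] (296, 120) [ 0.481 -0.056  0.379] (297, 120) [0.791 0.466 0.284] (298, 120) [0.787 0.452 0.286] (299, 120) [0.791 0.451 0.286] 
(296, 150) [ 0.485 -0.052  0.307] (297, 150) [ 0.489 -0.05   0.306] (298, 150) [0.688 0.28  0.219] (299, 150) [0.686 0.271 0.221] (300, 150) [0.689 0.269 0.221] 
(300, 185) [0.791 0.434 0.042] (301, 185) [0.79  0.425 0.045] (302, 185) [ 0.504 -0.052  0.218] (303, 185) [ 0.503 -0.058  0.219] (304, 185) [ 0.508 -0.054  0.217] 
(318, 215) [0.697 0.163 0.03 ] (319, 215) [0.697 0.157 0.033] (320, 215) [0.7   0.156 0.032] (321, 215) [0.701 0.152 0.033] (322, 215) [ 0.544 -0.086  0.143] 
(333, 230) [0.709 0.093 0.002] (334, 230) [0.708 0.087 0.005] (335, 230) [0.713 0.089 0.003] (336, 230) [0.717 0.089 0.002] (337, 230) [0.722 0.09  0.001] 
wristcam [0.23740649 0.63651715 0.38518742] [[-0.24540725 -0.96941928  0.00124222]
 [-0.93254037  0.2364211   0.27289838]
 [-0.26484663  0.06581282 -0.96204206]]
```

View pics/t1.png

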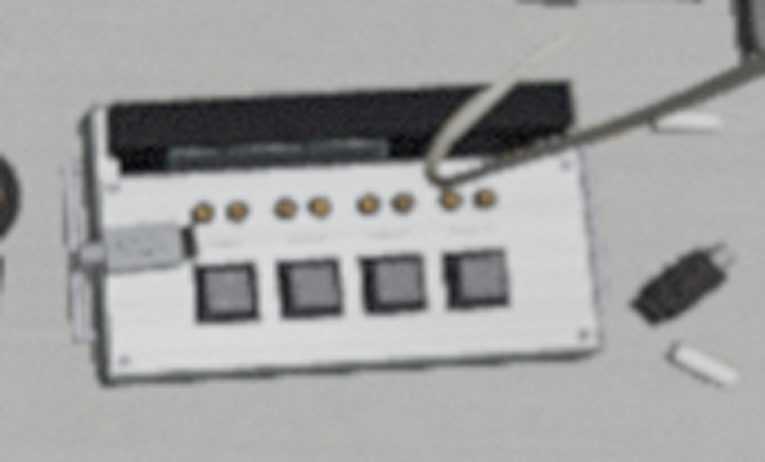

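View pics/s1.png

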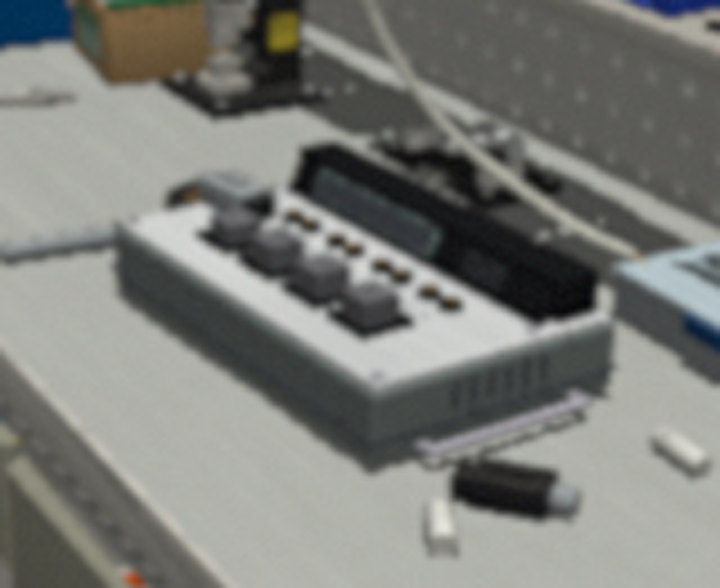

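Crops: the keys are clear, and connector_a lies left of the key row. The cable rises over the right half of the box. I'll check the cable and the brown overhead object more closely, since both are near the work.

Run:
```python
from h import *
p=snapshot("top");q=snapshot("side")
# all side-cam points in volume above box
K=q["intrinsics"]
for v in range(0,232,8):
    row=[]
    for u in range(230,380):
        s=q["range_z"][v,u]
        if s>0 and s<1.25:
            row.append((u,world(q,u,v)))
    if row:
        a=np.array([r[1] for r in row]);print(v,row[0][0],row[-1][0],len(row),np.median(a,0).round(3))
print("top brown")
for u,v in[(460,20),(480,100),(500,180),(530,240),(550,150),(520,100),(450,100),(540,30)]:
    print(u,v,p["range_z"][v,u],world(p,u,v).round(3))
for u,v in[(10,20),(20,150),(30,240),(60,30),(105,70),(110,120)]:
    print('s',u,v,q["range_z"][v,u],world(q,u,v).round(3))
# top view cable
for v in range(150,205,3):
    L=[(u,world(p,u,v).round(3)) for u in range(340,450) if 0<p["range_z"][v,u]<1.03]
    if L: print(v,L[0],L[-1],len(L))
cv2.imwrite("pics/s2.png",cv2.resize(q["img"][0:260,180:420][:,:,::-1],None,fx=2.3,fy=2.3))
```

```text
0 296 379 39 [0.789 0.118 0.67 ]
8 296 379 31 [0.792 0.098 0.648]
16 296 379 31 [0.791 0.096 0.627]
24 296 379 29 [0.792 0.086 0.605]
32 295 379 32 [0.725 0.023 0.581]
40 295 379 59 [0.703 0.021 0.561]
48 295 379 68 [0.683 0.021 0.54 ]
56 295 379 67 [0.684 0.02  0.52 ]
64 295 379 68 [0.669 0.01  0.501]
72 295 379 19 [0.791 0.056 0.477]
80 294 379 18 [0.791 0.047 0.455]
88 294 379 18 [0.79  0.051 0.433]
96 294 379 35 [0.712 0.018 0.417]
104 294 379 49 [0.688 0.017 0.396]
112 294 379 55 [ 0.684 -0.012  0.38 ]
120 294 379 58 [ 0.677 -0.005  0.358]
128 294 379 32 [ 0.669 -0.069  0.351]
136 294 379 8 [0.789 0.011 0.304]
144 294 379 5 [ 0.483 -0.051  0.322]
152 295 379 32 [0.738 0.015 0.263]
160 295 379 34 [0.712 0.014 0.242]
168 297 379 40 [ 0.693 -0.019  0.227]
176 299 379 48 [ 0.685 -0.041  0.214]
184 301 379 38 [ 0.673 -0.07   0.202]
192 305 379 19 [ 0.67  -0.111  0.195]
200 310 312 3 [ 0.521 -0.066  0.18 ]
208 315 318 4 [ 0.534 -0.074  0.159]
216 323 326 4 [ 0.55  -0.087  0.14 ]
224 264 337 45 [0.543 0.029 0.077]
top brown
460 20 0.41758546 [ 0.582 -0.047  0.791]
480 100 0.3918681 [ 0
[... 824 characters left out ...]
-0.076,  0.652])) 11
183 (427, array([ 0.47 , -0.073,  0.607])) (439, array([ 0.463, -0.078,  0.635])) 13
186 (422, array([ 0.469, -0.071,  0.594])) (433, array([ 0.464, -0.077,  0.617])) 12
189 (416, array([ 0.47 , -0.07 ,  0.572])) (427, array([ 0.464, -0.076,  0.599])) 12
192 (409, array([ 0.473, -0.069,  0.543])) (421, array([ 0.465, -0.075,  0.576])) 13
195 (403, array([ 0.473, -0.066,  0.523])) (414, array([ 0.466, -0.072,  0.556])) 12
198 (395, array([ 0.475, -0.063,  0.492])) (407, array([ 0.467, -0.07 ,  0.529])) 13
201 (389, array([ 0.476, -0.061,  0.465])) (399, array([ 0.468, -0.067,  0.501])) 11
204 (357, array([ 0.529, -0.066,  0.175])) (391, array([ 0.47 , -0.063,  0.468])) 14
```

View pics/s2.png

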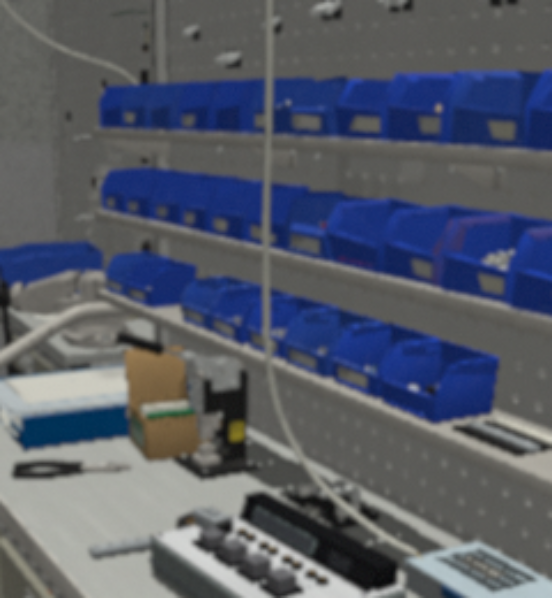

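The cable hangs from a reel overhead: about (0.47,-0.07) at z 0.55, (0.48,-0.055) at 0.38, (0.504,-0.055) at 0.22 and (0.54,-0.086) at 0.14. A vertical hand over keys 3 and 4 would hit it. I'll lean the hand back toward the robot with the wrist camera on the robot side, and go in with the fingers shut.

```bash
cat >> h.py <<'E'
from scipy.spatial.transform import Rotation as Ro
def eR(e): return Ro.from_euler("xyz",e,degrees=True)
def rel(pos,eul):
    o=telemetry.get_obs();R=eR(o["orientation"])
    d=R.inv().apply(np.array(pos)-o["tool_pos"]); r=(R.inv()*eR(eul)).as_rotvec(degrees=True)
    print("rel",d.round(4),r.round(2),"| dist",np.linalg.norm(d).round(4),"ang",np.linalg.norm(r).round(1))
def st():
    o=telemetry.get_obs();print("t",o["clock"],"q",o["joint_pos"].round(2),"p",o["tool_pos"].round(4),"e",o["orientation"].round(2),"F",o["force"].round(2),"op",round(o["opening"],4))
E
python3 - <<'E'
from h import *
st();rel([.40,.36,.26],[180,0,-100])
E
```

```text
t 0.65 q [ 92.31  20.54   0.68  -0.   -70.13 -16.51] p [0.1656 0.6544 0.2266] e [-180.     0.   -14.2] F [1.01 0.02 0.3 ] op 0.0874
rel [ 0.2995  0.2279 -0.0334] [-0.   0.  85.8] | dist 0.3778 ang 85.8
```

Emit:
jog_arm:
  targets: "0.03 0.023 -0.02 0 0 10 -1; 0.08 0.06 -0.033 0 0 20 -1; 0.13 0.1 -0.033 0 0 30 -1; 0.18 0.14 -0.033 0 0 41 -1; 0.23 0.175 -0.033 0 0 52 -1; 0.27 0.205 -0.033 0 0 63 -1; 0.3 0.228 -0.033 0 0 74 -1; 0.3 0.228 -0.033 0 0 84 -1"

```text
clock: 1.65
tool_pos: [0.4018, 0.3577, 0.26]
orientation: [-180.0, 0.0, -98.4]
force: [-0.2, 0.5, -0.0]
opening: 0.0129
```

Run:
```python
from h import *
st();rel([.44,.08,.26],[180,25,-175])
```

```text
t 1.65 q [ 6.257e+01  6.370e+00 -1.365e+01  1.000e-02 -6.995e+01 -7.101e+01] p [0.4018 0.3577 0.26  ] e [-1.7998e+02  3.0000e-02 -9.8440e+01] F [-0.18  0.52 -0.01] op 0.0129
rel [ 2.69e-01 -7.86e-02 -1.00e-04] [ 16.69 -21.11  75.26] | dist 0.2803 ang 79.9
```

Emit:
jog_arm:
  targets: "0.03 -0.008 0 2.1 -2.6 9.4 -1; 0.065 -0.018 0 4.2 -5.3 18.8 -1; 0.1 -0.028 0 6.3 -7.9 28.2 -1; 0.14 -0.04 0 8.3 -10.6 37.6 -1; 0.18 -0.052 0 10.4 -13.2 47 -1; 0.22 -0.064 0 12.5 -15.8 56.4 -1; 0.25 -0.073 0 14.6 -18.5 65.9 -1; 0.269 -0.079 0 16.7 -21.1 75.3 -1"

```text
clock: 2.65
tool_pos: [0.4403, 0.0785, 0.2603]
orientation: [179.8, 25.1, -175.5]
force: [-0.1, 0.3, 0.5]
opening: 0.0005
```

Run:
```python
from h import *
st()
w=snapshot("wrist");save(w,"w1")
for d in models.spot_point("key_a",w): print(d["conf"],d["uv"],world(w,*d["uv"]).round(4))
p=snapshot("side");save(p,"s3")
```

```text
t 2.65 q [  50.08  -20.81  -50.53   25.3   -44.85 -151.2 ] p [0.4403 0.0785 0.2603] e [ 179.83   25.15 -175.48] F [-0.13  0.32  0.5 ] op 0.0005
0.97 [178.9, 126.3] [ 0.468  -0.0155  0.0757]
0.81 [79.9, 123.4] [ 0.4728 -0.11    0.0755]
0.78 [222.6, 122.3] [0.4622 0.0264 0.072 ]
0.7 [130.2, 125.0] [ 0.4706 -0.0623  0.0754]
```

View pics/w1.png

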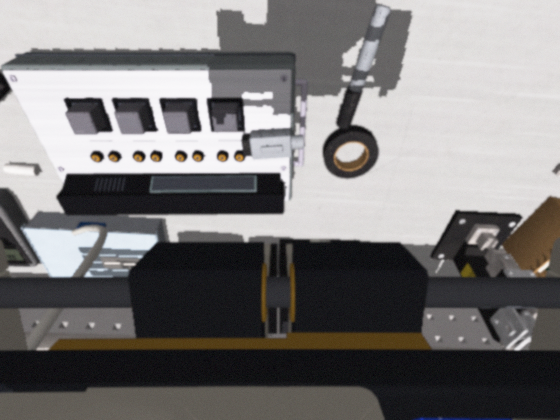

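View pics/s3.png

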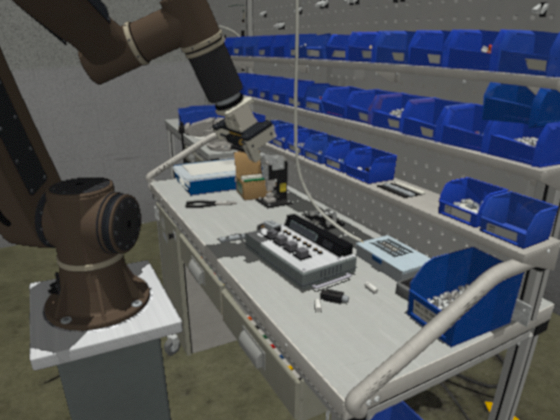

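The wrist view shows the four caps at (226,117), (180,118), (133,118) and (86,119), with the shut fingers at columns 262–293. In depth the leftmost cap reads 72 mm and the others about 75.5 mm, so the leftmost is probably the latched one. The taps will confirm it. The side view shows the hand well clear of the cable.

Run:
```python
from h import *
rel([.469,.028,.10],[180,25,-175.5])
rel([.469,.028,.088],[180,25,-175.5])
```

```text
rel [ 0.0455 -0.0536  0.1553] [0.22 0.01 0.55] | dist 0.1704 ang 0.6
rel [ 0.0506 -0.0536  0.1661] [0.22 0.01 0.55] | dist 0.1817 ang 0.6
```

Emit:
jog_arm:
  targets: "0 -0.02 0.02 0 0 0 -1; 0.005 -0.04 0.045 0 0 0 -1; 0.012 -0.054 0.07 0 0 0 -1; 0.022 -0.054 0.095 0 0 0 -1; 0.031 -0.054 0.12 0 0 0 -1; 0.039 -0.054 0.14 0 0 0 -1; 0.0455 -0.0536 0.155 0 0 0 -1; 0.0455 -0.0536 0.155 0 0 0 -1"

```text
clock: 3.8
tool_pos: [0.4867, 0.0204, 0.125]
orientation: [178.5, 22.2, -174.8]
force: [-0.2, -0.4, -0.4]
opening: 0.0004
```

Run:
```python
from h import *
st()
w=snapshot("wrist");save(w,"w2")
for d in models.spot_point("key_a",w): print(d["conf"],d["uv"],world(w,*d["uv"]).round(4))
p=snapshot("side");cv2.imwrite("pics/s4.png",cv2.resize(p["img"][100:300,180:400][:,:,::-1],None,fx=3,fy=3))
R=eR(telemetry.get_obs()["orientation"]);print("down in tool",R.inv().apply([0,0,-1]).round(3))
rel([.469,.028,.10],[180,25,-175.5])
st()
```

```text
t 3.8 q [  29.27   -4.08  -58.15   27.16  -16.66 -138.53] p [0.4867 0.0204 0.125 ] e [ 178.55   22.22 -174.77] F [-0.2  -0.43 -0.42] op 0.0004
0.92 [292.1, 167.9] [0.4631 0.0278 0.0726]
0.89 [216.1, 166.0] [ 0.4642 -0.017   0.0751]
0.82 [51.7, 168.9] [ 0.4743 -0.1107  0.0754]
0.82 [134.3, 169.8] [ 0.4704 -0.064   0.076 ]
down in tool [ 0.38  -0.024  0.924]
rel [0.0256 0.0084 0.0181] [ 1.8  -2.65  0.61] | dist 0.0325 ang 3.3
t 3.95 q [  29.32   -4.27  -58.18   27.21  -16.68 -138.63] p [0.4866 0.0207 0.1263] e [ 178.49   22.36 -174.8 ] F [ 0.08 -0.78  0.27] op 0.0004
```

View pics/w2.png

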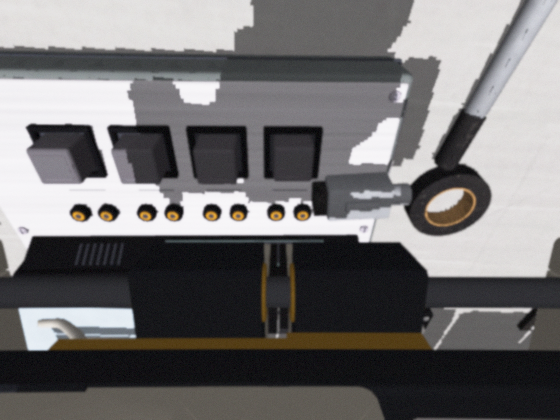

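View pics/s4.png

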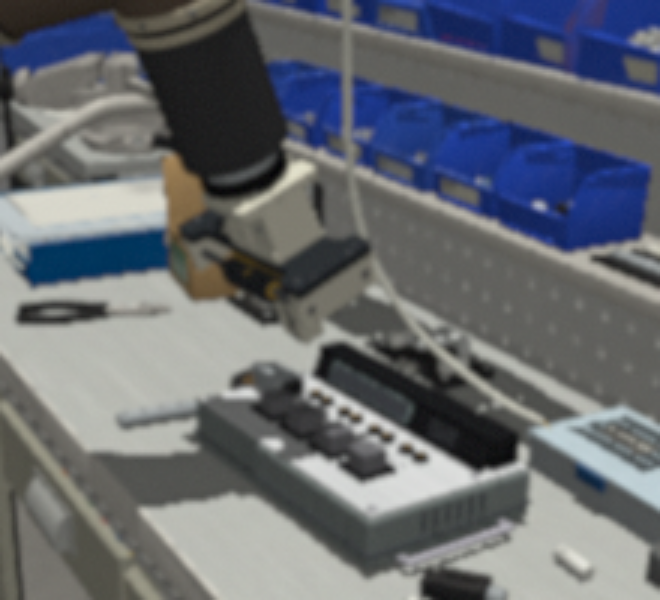

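The arm reached its j3 limit (-58.2°) with 25° of lean. I'll fit a simple arm model to the poses so far to find the lean I can use.

```bash
cat > k.py <<'E'
from h import *
from scipy.optimize import least_squares
D=[([92.31,20.54,.68,0,-70.13,-16.51],[.1656,.6544,.2266],[-180,0,-14.2]),
([62.57,6.37,-13.65,.01,-69.95,-71.01],[.4018,.3577,.26],[-179.98,.03,-98.44]),
([50.08,-20.81,-50.53,25.3,-44.85,-151.2],[.4403,.0785,.2603],[179.83,25.15,-175.48]),
([29.3,-4.17,-58.16,27.2,-16.67,-138.58],[.4867,.0206,.1256],[178.5,22.3,-174.8])]
def arm(x,q):
    a1,L1,L2,h,L,d,e=x; j1,j2,j3=np.radians(q[:3]);f=j2-j3
    r=a1+L1*np.sin(j2)+L2*np.cos(f)+e*np.sin(f); z=h+L1*np.cos(j2)-L2*np.sin(f)+e*np.cos(f)
    return np.array([r*np.cos(j1)+d*np.sin(j1),r*np.sin(j1)-d*np.cos(j1),z])
def wr(x,p,e): return np.array(p)-x[4]*eR(e).as_matrix()[:,2]
f=lambda x:np.concatenate([arm(x,q)-wr(x,p,e) for q,p,e in D]+[1e-2*x[[0,6]]])
S=least_squares(f,[0,.45,.4,.35,.25,.19,0]);X=S.x
if __name__=="__main__":
    print(X.round(4),(S.fun*1e3).round(1))
    for name,p in(("k1",(.463,.028)),("k2",(.4666,-.0175)),("k3",(.47,-.063)),("k4",(.4737,-.109))):
      for z in(.085,.1):
       for ln in(0,10,14,18,22):
        w=wr(X,[p[0]+.006,p[1],z],[180,ln,-175.5])
        g=least_squares(lambda q:arm(X,q)-w,[20,0,-50],x_scale=10)
        print(name,z,ln,g.x.round(1),"w",w.round(3))
E
python3 k.py
```

```text
[0.1309 0.5477 0.323  0.1533 0.3507 0.1849 0.0385] [ -6.7  -7.5  15.5  -3.4   8.5  12.6   1.4  -3.4 -39.1   7.7  -7.9  11.
   1.3   0.4]
k1 0.085 0 [ 26.6  10.6 -48.2] w [0.469 0.028 0.436]
k1 0.085 10 [ 30.1   5.2 -57.2] w [0.408 0.023 0.43 ]
k1 0.085 14 [ 31.9   3.4 -61. ] w [0.384 0.021 0.425]
k1 0.085 18 [ 33.9   1.9 -65.1] w [0.361 0.019 0.419]
k1 0.085 22 [ 36.1   0.7 -69.5] w [0.338 0.018 0.41 ]
k1 0.1 0 [ 26.6   9.  -46.3] w [0.469 0.028 0.451]
k1 0.1 10 [ 30.1   3.3 -55.1] w [0.408 0.023 0.445]
k1 0.1 14 [ 31.9   1.3 -58.8] w [0.384 0.021 0.44 ]
k1 0.1 18 [ 33.9  -0.6 -62.7] w [0.361 0.019 0.434]
k1 0.1 22 [ 36.1  -2.1 -66.8] w [0.338 0.018 0.425]
k2 0.085 0 [ 20.9  10.9 -47.7] w [ 0.473 -0.018  0.436]
k2 0.085 10 [ 23.5   5.6 -56.7] w [ 0.412 -0.022  0.43 ]
k2 0.085 14 [ 24.8   3.8 -60.5] w [ 0.388 -0.024  0.425]
k2 0.085 18 [ 26.3   2.3 -64.6] w [ 0.365 -0.026  0.419]
k2 0.085 22 [ 28.    1.2 -68.9] w [ 0.342 -0.028  0.41 ]
k2 0.1 0 [ 20.9   9.3 -45.9] w [ 0.473 -0.018  0.451]
k2 0.1 10 [ 23.5   3.7 -54.6] w [ 0.412 -0.022  0.445]
k2 0.1 14 [ 24.8   1.7 -58.3] w [ 0.388 -0
[... 538 characters left out ...]
 -57.2] w [ 0.391 -0.07   0.44 ]
k3 0.1 18 [ 18.6   1.  -61.1] w [ 0.368 -0.072  0.434]
k3 0.1 22 [ 19.6  -0.3 -65.1] w [ 0.345 -0.073  0.425]
k4 0.085 0 [  9.3  12.6 -45. ] w [ 0.48  -0.109  0.436]
k4 0.085 10 [ 10.    7.8 -53.8] w [ 0.419 -0.114  0.43 ]
k4 0.085 14 [ 10.4   6.2 -57.5] w [ 0.395 -0.116  0.425]
k4 0.085 18 [ 10.8   5.  -61.4] w [ 0.372 -0.118  0.419]
k4 0.085 22 [ 11.2   4.1 -65.5] w [ 0.349 -0.119  0.41 ]
k4 0.1 0 [  9.3  11.1 -43.3] w [ 0.48  -0.109  0.451]
k4 0.1 10 [ 10.    6.  -51.8] w [ 0.419 -0.114  0.445]
k4 0.1 14 [ 10.4   4.2 -55.4] w [ 0.395 -0.116  0.44 ]
k4 0.1 18 [ 10.8   2.7 -59.2] w [ 0.372 -0.118  0.434]
k4 0.1 22 [ 11.2   1.6 -63.1] w [ 0.349 -0.119  0.425]
```

Run:
```python
from h import *
st();rel([.467,.028,.10],[180,12,-175.5])
rel([.467,.028,.12],[180,12,-175.5])
```

```text
t 3.95 q [  29.32   -4.27  -58.18   27.21  -16.68 -138.63] p [0.4866 0.0207 0.1263] e [ 178.49   22.36 -174.8 ] F [ 0.08 -0.78  0.27] op 0.0004
rel [0.0275 0.0086 0.0173] [ 1.72 10.35  0.81] | dist 0.0336 ang 10.5
rel [ 0.0198  0.009  -0.0011] [ 1.72 10.35  0.81] | dist 0.0218 ang 10.5
```

Emit:
jog_arm:
  targets: "0.005 0.002 0 0.4 2.6 0.2 -1; 0.01 0.004 0 0.8 5.2 0.4 -1; 0.015 0.006 0 1.3 7.8 0.6 -1; 0.02 0.009 0 1.7 10.3 0.8 -1; 0.023 0.009 0.006 1.7 10.3 0.8 -1; 0.0275 0.0086 0.0173 1.7 10.3 0.8 -1; 0.0275 0.0086 0.0173 1.7 10.3 0.8 -1; 0.0275 0.0086 0.0173 1.7 10.3 0.8 -1"

```text
clock: 4.95
tool_pos: [0.4668, 0.0279, 0.1002]
orientation: [180.0, 12.1, -175.5]
force: [0.2, -0.4, 0.3]
opening: 0.0005
```

Run:
```python
from h import *
st()
R=eR(telemetry.get_obs()["orientation"]);print("down in tool",R.inv().apply([0,0,-1]).round(3))
p=snapshot("side");cv2.imwrite("pics/s5.png",cv2.resize(p["img"][0:250,180:400][:,:,::-1],None,fx=2.4,fy=2.4))
st()
```

```text
t 4.95 q [  32.15    1.2   -48.66   11.21  -29.87 -126.85] p [0.4668 0.0279 0.1002] e [ 179.98   12.08 -175.47] F [ 0.23 -0.37  0.29] op 0.0005
down in tool [ 0.209 -0.     0.978]
t 5.0 q [  32.14    1.19  -48.64   11.2   -29.88 -126.84] p [0.467  0.028  0.1004] e [ 179.97   12.1  -175.48] F [0.25 0.38 0.72] op 0.0005
```

View pics/s5.png

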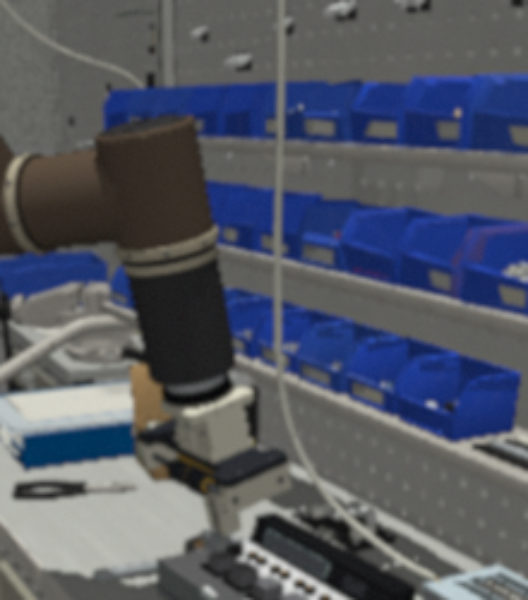

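The hand is clear of the cable on the robot side, with j3 at -48.7°. There's room for 15° of lean, so I'll set that and come down to just above key 1.

Run:
```python
from h import *
rel([.468,.028,.084],[180,15,-175.5])
```

```text
rel [ 0.0024 -0.0001  0.0163] [ 0.03 -2.9   0.02] | dist 0.0164 ang 2.9
```

Emit:
jog_arm:
  targets: "0.0005 0 0.003 0 -0.7 0 -1; 0.001 0 0.006 0 -1.5 0 -1; 0.0015 0 0.009 0 -2.2 0 -1; 0.002 0 0.012 0 -2.9 0 -1; 0.0022 0 0.0145 0 -2.9 0 -1; 0.0024 0 0.0163 0 -2.9 0 -1; 0.0024 0 0.0163 0 -2.9 0 -1; 0.0024 0 0.0163 0 -2.9 0 -1"

```text
clock: 6.0
tool_pos: [0.4682, 0.0282, 0.084]
orientation: [180.0, 15.0, -175.5]
force: [-0.1, -0.1, 0.9]
opening: 0.0002
```

```bash
cat > look.py <<'E'
from h import *
import sys
st()
w=snapshot("wrist");save(w,sys.argv[1]);st()
a=w["range_z"]
for d in models.spot_point("key_a",w): print(d["conf"],d["uv"],world(w,*d["uv"]).round(4))
s=snapshot("side")
# cable vs hand clearance
pts=[(world(s,u,v)) for v in range(20,215,3) for u in range(293,316) if 0<s["range_z"][v,u]<1.35]
pts=np.array(pts); pts=pts[(pts[:,0]>.44)&(pts[:,0]<.56)&(pts[:,1]<-.03)]
o=telemetry.get_obs();R=eR(o["orientation"]).as_matrix()
l=(pts-o["tool_pos"])@R
ax=-l[:,2]
for lo,hi in((.05,.13),(.13,.2),(.2,.3),(.3,.45)):
    m=(ax>lo)&(ax<hi)
    if m.any():
        i=np.argmin(np.hypot(l[m,0],l[m,1]));print("cable at",lo,hi,"toolxy",l[m][i].round(3),"rad",np.hypot(*l[m][i][:2]).round(3),"max tool x",l[m][:,0].max().round(3))
E
python3 look.py w3
```

```text
t 6.0 q [  32.32    1.4   -54.99   19.29  -21.35 -135.05] p [0.4682 0.0282 0.084 ] e [ 179.97   15.01 -175.49] F [-0.09 -0.06  0.88] op 0.0002
t 6.05 q [  32.32    1.4   -54.99   19.29  -21.36 -135.05] p [0.4682 0.0282 0.0841] e [ 179.97   15.01 -175.49] F [-0.63  0.77  0.02] op 0.0003
0.92 [102.9, 237.6] [ 0.4685 -0.0644  0.0749]
0.73 [279.1, 237.9] [0.4632 0.0285 0.0725]
0.73 [191.9, 238.1] [ 0.4643 -0.0174  0.0761]
0.68 [13.8, 241.4] [ 0.474  -0.1107  0.0757]
cable at 0.05 0.13 toolxy [-0.035 -0.077 -0.107] rad 0.085 max tool x -0.019
cable at 0.13 0.2 toolxy [-0.061 -0.076 -0.17 ] rad 0.097 max tool x -0.059
cable at 0.2 0.3 toolxy [-0.064 -0.078 -0.201] rad 0.101 max tool x -0.064
cable at 0.3 0.45 toolxy [-0.082 -0.083 -0.3  ] rad 0.117 max tool x -0.082
```

View pics/w3.png

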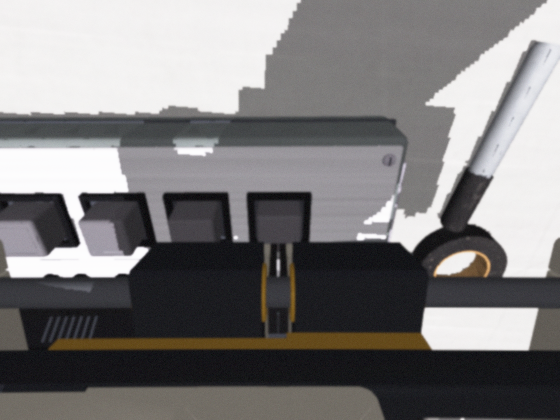

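Key 1 lies straight under the finger (cap at (279,220), finger at column 278). Slow tap now.

Emit:
jog_arm:
  targets: "0.0003 0 0.001 0 0 0 -1; 0.0005 0 0.002 0 0 0 -1; 0.0008 0 0.003 0 0 0 -1; 0.001 0 0.004 0 0 0 -1; 0.0013 0 0.0048 0 0 0 -1; 0.0015 0 0.0056 0 0 0 -1; 0.0017 0 0.0063 0 0 0 -1; 0.0017 0 0.0063 0 0 0 -1"

```text
clock: 7.15
tool_pos: [0.4681, 0.0282, 0.0775]
orientation: [180.0, 15.0, -175.5]
force: [-0.6, 0.6, 0.3]
opening: 0.0002
```

```bash
python3 -c "
from h import *
st();snapshot('wrist');st()"
```

```text
t 7.15 q [  32.06    2.09  -55.92   20.62  -19.8  -136.22] p [0.4681 0.0282 0.0775] e [ 179.97   15.   -175.48] F [-0.57  0.64  0.33] op 0.0002
t 7.2 q [  32.06    2.08  -55.91   20.61  -19.8  -136.22] p [0.4681 0.0282 0.0775] e [ 179.97   15.   -175.48] F [ 0.58 -0.13 -0.67] op 0.0008
```

Emit:
jog_arm:
  targets: "0.0001 0 0.0005 0 0 0 -1; 0.0003 0 0.001 0 0 0 -1; 0.0004 0 0.0015 0 0 0 -1; 0.0005 0 0.002 0 0 0 -1; 0.0006 0 0.0024 0 0 0 -1; 0.0006 0 0.0024 0 0 0 -1; 0.0006 0 0.0024 0 0 0 -1; 0.0006 0 0.0024 0 0 0 -1"

```text
clock: 8.2
tool_pos: [0.4682, 0.0282, 0.0751]
orientation: [180.0, 15.0, -175.5]
force: [-0.5, -0.2, -0.5]
opening: 0.0004
```

```bash
python3 -c "
from h import *
st();snapshot('wrist');st()"
```

```text
t 8.2 q [  31.94    2.35  -56.26   21.17  -19.19 -136.71] p [0.4682 0.0282 0.0751] e [ 179.97   15.01 -175.48] F [-0.45 -0.18 -0.46] op 0.0004
t 8.25 q [  31.94    2.35  -56.27   21.17  -19.19 -136.71] p [0.4682 0.0282 0.075 ] e [ 179.97   15.01 -175.48] F [-0.36  0.73  0.46] op 0.0006
```

Emit:
jog_arm:
  targets: "0.0001 0 0.0004 0 0 0 -1; 0.0002 0 0.0008 0 0 0 -1; 0.0003 0 0.0012 0 0 0 -1; 0.0004 0 0.0016 0 0 0 -1; 0.0005 0 0.0019 0 0 0 -1; 0.0005 0 0.0019 0 0 0 -1; 0.0005 0 0.0019 0 0 0 -1; 0.0005 0 0.0019 0 0 0 -1"

```text
clock: 9.25
tool_pos: [0.4684, 0.0283, 0.0734]
orientation: [180.0, 15.0, -175.5]
force: [-2.6, -0.1, 5.4]
opening: 0.0004
```

```bash
python3 -c "
from h import *
st();snapshot('wrist');st()"
```

```text
t 9.25 q [  31.83    2.53  -56.54   21.66  -18.72 -137.13] p [0.4684 0.0283 0.0734] e [ 179.96   15.04 -175.49] F [-2.56 -0.12  5.43] op 0.0004
t 9.3 q [  31.83    2.53  -56.54   21.67  -18.72 -137.12] p [0.4684 0.0283 0.0734] e [ 179.96   15.04 -175.48] F [-2.3  -0.44  6.22] op 0.0004
```

Key 1 gives no force until TCP z ≈ 0.0737 and then about 6 N with no travel. That's how a latched key feels. I'll lift, go over to key 2 and stop just above where an up key would be met (TCP z ≈ 0.077).

Emit:
jog_arm:
  targets: "-0.0015 0 -0.0055 0 0 0 -1; -0.0032 0 -0.0122 0 0 0 -1; -0.0032 -0.015 -0.0122 0 0 0 -1; -0.0032 -0.033 -0.0122 0 0 0 -1; -0.0032 -0.046 -0.0122 0 0 0 -1; -0.0032 -0.046 -0.0122 0 0 0 -1; -0.0022 -0.046 -0.0085 0 0 0 -1; -0.0016 -0.046 -0.006 0 0 0 -1"

```text
clock: 10.3
tool_pos: [0.4719, -0.0173, 0.0793]
orientation: [180.0, 15.0, -175.5]
force: [-0.3, 0.4, 0.4]
opening: 0.0006
```

```bash
python3 look.py w4
```

```text
t 10.3 q [  25.7     2.32  -53.55   15.23  -20.73 -124.78] p [ 0.4719 -0.0173  0.0793] e [ 179.96   15.03 -175.45] F [-0.26  0.38  0.4 ] op 0.0006
t 10.35 q [  25.7     2.35  -53.57   15.24  -20.71 -124.78] p [ 0.4717 -0.0174  0.079 ] e [ 179.98   15.   -175.45] F [-1.3   1.08  0.13] op 0.0004
0.92 [366.9, 242.0] [0.4152 0.0032 0.1384]
0.84 [280.7, 243.6] [ 0.463  -0.0166  0.078 ]
0.73 [98.1, 246.1] [ 0.4741 -0.1104  0.0752]
0.66 [189.5, 243.7] [ 0.4183 -0.0458  0.1402]
cable at 0.05 0.13 toolxy [-0.024 -0.048 -0.106] rad 0.054 max tool x 0.01
cable at 0.13 0.2 toolxy [-0.035 -0.05  -0.159] rad 0.061 max tool x -0.035
cable at 0.2 0.3 toolxy [-0.064 -0.035 -0.206] rad 0.073 max tool x -0.064
cable at 0.3 0.45 toolxy [-0.083 -0.039 -0.305] rad 0.091 max tool x -0.083
```

View pics/w4.png

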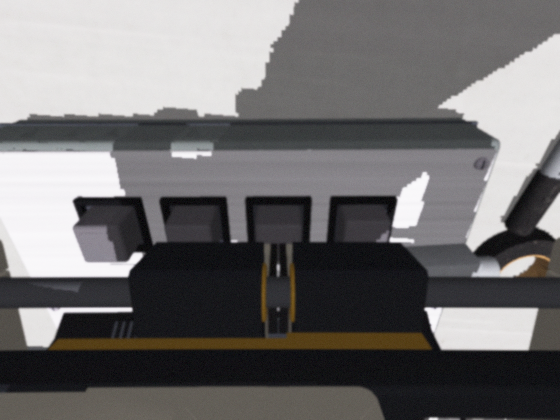

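The finger is over key 2 (cap at (278,222)) and the cable is still clear. Tap to z ≈ 0.0755.

Emit:
jog_arm:
  targets: "0.0001 0 0.0005 0 0 0 -1; 0.0003 0 0.001 0 0 0 -1; 0.0004 0 0.0015 0 0 0 -1; 0.0005 0 0.002 0 0 0 -1; 0.0007 0 0.0025 0 0 0 -1; 0.0008 0 0.003 0 0 0 -1; 0.0009 0 0.0034 0 0 0 -1; 0.0009 0 0.0034 0 0 0 -1"

```text
clock: 11.45
tool_pos: [0.4719, -0.0174, 0.0759]
orientation: [180.0, 15.0, -175.4]
force: [-1.8, -0.8, 4.6]
opening: 0.0006
```

```bash
python3 -c "
from h import *
st();snapshot('wrist');st()"
```

```text
t 11.45 q [  25.6     2.7   -53.97   15.75  -19.96 -125.23] p [ 0.4719 -0.0174  0.0759] e [ 179.98   15.01 -175.44] F [-1.77 -0.81  4.58] op 0.0006
t 11.5 q [  25.61    2.7   -53.97   15.75  -19.96 -125.24] p [ 0.4719 -0.0174  0.0758] e [ 179.98   15.01 -175.45] F [-1.28 -0.51  3.54] op 0.0006
```

Key 2 is up: it meets the finger at z ≈ 0.077, with about 4 N. On to key 3.

Emit:
jog_arm:
  targets: "-0.0013 0 -0.0048 0 0 0 -1; -0.0026 0 -0.0098 0 0 0 -1; -0.0026 -0.015 -0.0098 0 0 0 -1; -0.0026 -0.033 -0.0098 0 0 0 -1; -0.0026 -0.046 -0.0098 0 0 0 -1; -0.0026 -0.046 -0.0098 0 0 0 -1; -0.0015 -0.046 -0.0055 0 0 0 -1; -0.0008 -0.046 -0.003 0 0 0 -1"

```text
clock: 12.5
tool_pos: [0.4753, -0.063, 0.0786]
orientation: [180.0, 15.0, -175.4]
force: [0.2, 0.4, -0.8]
opening: 0.0008
```

```bash
python3 look.py w5
```

```text
t 12.5 q [  18.82    3.39  -50.57    9.82  -21.78 -112.9 ] p [ 0.4753 -0.063   0.0786] e [ 179.98   14.99 -175.42] F [ 0.22  0.41 -0.77] op 0.0008
t 12.55 q [  18.82    3.41  -50.59    9.82  -21.77 -112.9 ] p [ 0.4751 -0.063   0.0782] e [ 179.99   14.96 -175.42] F [-0.62  0.83 -0.23] op 0.0006
0.91 [368.5, 244.4] [ 0.4187 -0.0423  0.1387]
0.86 [186.8, 246.8] [ 0.4222 -0.0921  0.1403]
0.85 [277.8, 247.3] [ 0.4696 -0.0635  0.0762]
0.63 [452.2, 245.6] [0.4641 0.028  0.0722]
cable at 0.05 0.13 toolxy [-0.002 -0.048 -0.124] rad 0.048 max tool x 0.011
cable at 0.13 0.2 toolxy [-0.03  -0.018 -0.174] rad 0.034 max tool x 0.003
cable at 0.2 0.3 toolxy [-0.025 -0.037 -0.211] rad 0.045 max tool x -0.022
cable at 0.3 0.45 toolxy [-0.083  0.007 -0.306] rad 0.083 max tool x -0.083
```

View pics/w5.png

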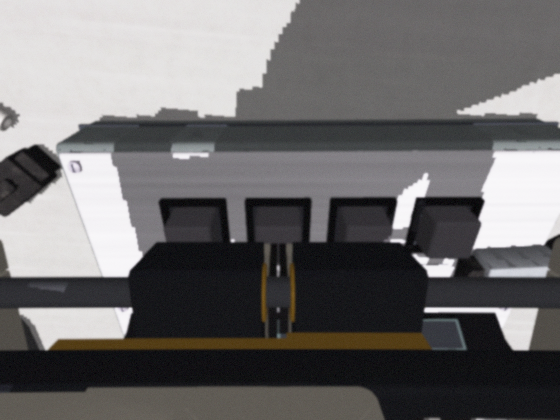

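The finger is over key 3 (cap at (278,222)). The wrist force is at noise level, so nothing is touching. Tap.

Emit:
jog_arm:
  targets: "0.0001 0 0.0004 0 0 0 -1; 0.0002 0 0.0008 0 0 0 -1; 0.0003 0 0.0012 0 0 0 -1; 0.0004 0 0.0016 0 0 0 -1; 0.0005 0 0.002 0 0 0 -1; 0.0006 0 0.0024 0 0 0 -1; 0.0007 0 0.0027 0 0 0 -1; 0.0007 0 0.0027 0 0 0 -1"

```text
clock: 13.65
tool_pos: [0.4754, -0.063, 0.0759]
orientation: [180.0, 15.0, -175.4]
force: [-1.7, 0.4, 4.6]
opening: 0.0004
```

```bash
python3 -c "
from h import *
st();snapshot('wrist');st()"
```

```text
t 13.65 q [  18.78    3.68  -50.83   10.04  -21.23 -113.1 ] p [ 0.4754 -0.063   0.0759] e [ 179.99   14.99 -175.41] F [-1.72  0.44  4.56] op 0.0004
t 13.7 q [  18.78    3.68  -50.83   10.04  -21.23 -113.1 ] p [ 0.4754 -0.063   0.0759] e [ 179.98   14.99 -175.41] F [-1.59  1.65  4.38] op 0.0005
```

Key 3 is up as well (4.5 N at 0.0759). On to key 4.

Emit:
jog_arm:
  targets: "-0.0013 0 -0.0048 0 0 0 -1; -0.0026 0 -0.0098 0 0 0 -1; -0.0026 -0.015 -0.0098 0 0 0 -1; -0.0026 -0.033 -0.0098 0 0 0 -1; -0.0026 -0.046 -0.0098 0 0 0 -1; -0.0026 -0.046 -0.0098 0 0 0 -1; -0.0015 -0.046 -0.0055 0 0 0 -1; -0.0008 -0.046 -0.003 0 0 0 -1"

```text
clock: 14.7
tool_pos: [0.4788, -0.1085, 0.0786]
orientation: [180.0, 15.0, -175.4]
force: [0.0, -0.7, -0.9]
opening: 0.0004
```

```bash
python3 look.py w6
```

```text
t 14.7 q [  11.66    4.85  -46.84    4.51  -23.53 -100.95] p [ 0.4788 -0.1085  0.0786] e [ 179.99   14.96 -175.38] F [ 0.04 -0.68 -0.86] op 0.0004
t 14.75 q [  11.66    4.88  -46.85    4.51  -23.51 -100.94] p [ 0.4787 -0.1085  0.0783] e [ 179.99   14.93 -175.38] F [-0.51 -0.54 -0.02] op 0.0005
0.97 [277.5, 248.9] [ 0.4742 -0.1091  0.0762]
0.65 [541.4, 243.0] [0.4621 0.0275 0.0723]
0.63 [365.5, 247.4] [ 0.421  -0.0897  0.142 ]
0.6 [457.5, 246.9] [ 0.4662 -0.0166  0.075 ]
cable at 0.05 0.13 toolxy [ 0.007 -0.047 -0.127] rad 0.047 max tool x 0.01
cable at 0.13 0.2 toolxy [-0.001 -0.008 -0.15 ] rad 0.008 max tool x 0.006
cable at 0.2 0.3 toolxy [-0.022 -0.039 -0.224] rad 0.044 max tool x -0.014
cable at 0.3 0.45 toolxy [-0.088  0.048 -0.319] rad 0.1 max tool x -0.088
```

View pics/w6.png

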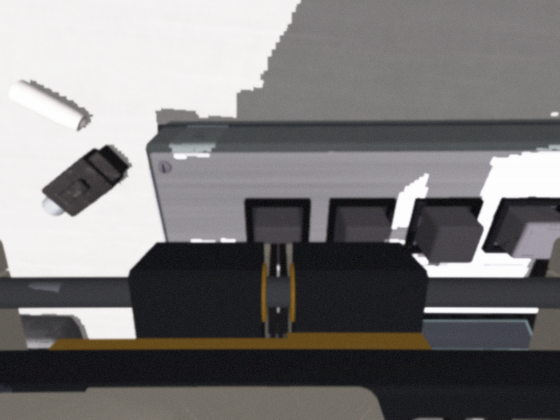

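The finger is over key 4 (cap at (278,222)). Tap.

Emit:
jog_arm:
  targets: "0.0001 0 0.0004 0 0 0 -1; 0.0002 0 0.0008 0 0 0 -1; 0.0003 0 0.0012 0 0 0 -1; 0.0004 0 0.0016 0 0 0 -1; 0.0005 0 0.002 0 0 0 -1; 0.0006 0 0.0024 0 0 0 -1; 0.0007 0 0.0027 0 0 0 -1; 0.0007 0 0.0027 0 0 0 -1"

```text
clock: 15.85
tool_pos: [0.479, -0.1085, 0.076]
orientation: [180.0, 15.0, -175.4]
force: [-1.6, 1.3, 4.5]
opening: 0.0007
```

```bash
python3 -c "
from h import *
st();snapshot('wrist');st()"
```

```text
t 15.85 q [  11.65    5.14  -47.03    4.6   -23.04 -101.02] p [ 0.479  -0.1085  0.076 ] e [ 179.99   14.97 -175.37] F [-1.63  1.3   4.47] op 0.0007
t 15.9 q [  11.65    5.14  -47.03    4.6   -23.04 -101.02] p [ 0.479  -0.1085  0.076 ] e [ 179.99   14.96 -175.37] F [-1.28  0.96  4.1 ] op 0.0002
```

Only key 1 is latched. Back to key 1, with a little less lean to leave joint range for the press.

```bash
python3 -c "
from h import *
rel([.468,.0282,.085],[180,13,-175.5])
rel([.468,.0282,.095],[180,13,-175.5])"
```

```text
rel [-0.0024  0.1372 -0.0087] [0.04 1.96 0.13] | dist 0.1375 ang 2.0
rel [-0.0049  0.1372 -0.0183] [0.04 1.96 0.13] | dist 0.1385 ang 2.0
```

Emit:
jog_arm:
  targets: "-0.0025 0 -0.0095 0 0 0 -1; -0.0049 0 -0.0183 0 0 0 -1; -0.0049 0.035 -0.0183 0 0.5 0 -1; -0.0049 0.075 -0.0183 0 1 0 -1; -0.0049 0.11 -0.0183 0 1.5 0 -1; -0.0049 0.1372 -0.0183 0 2 0 -1; -0.0037 0.1372 -0.0135 0 2 0.1 -1; -0.0024 0.1372 -0.0087 0 2 0.1 -1"

```text
clock: 16.9
tool_pos: [0.4679, 0.0281, 0.0851]
orientation: [180.0, 13.0, -175.5]
force: [-1.1, 0.3, 0.3]
opening: 0.0003
```

```bash
python3 look.py w7; python3 -c "
from h import *
R=eR(telemetry.get_obs()['orientation']);print('down in tool',R.inv().apply([0,0,-1]).round(3));st()"
```

```text
t 16.9 q [  32.15    2.31  -51.43   13.97  -25.36 -129.68] p [0.4679 0.0281 0.0851] e [ 179.96   12.98 -175.46] F [-1.1   0.32  0.31] op 0.0003
t 16.95 q [  32.11    2.37  -51.5    13.99  -25.3  -129.71] p [0.4675 0.0276 0.0843] e [ 179.98   12.91 -175.51] F [ 0.6  -0.84 -1.48] op 0.0009
0.86 [15.7, 239.5] [ 0.4732 -0.1107  0.0755]
0.85 [277.8, 236.6] [0.462  0.0276 0.0734]
0.68 [106.5, 238.4] [ 0.4693 -0.0635  0.0748]
0.59 [193.2, 240.2] [ 0.4661 -0.0173  0.076 ]
0.3 [483.1, 145.3] [0.4212 0.1597 0.0107]
cable at 0.05 0.13 toolxy [-0.032 -0.077 -0.108] rad 0.083 max tool x -0.016
cable at 0.13 0.2 toolxy [-0.053 -0.079 -0.173] rad 0.095 max tool x -0.053
cable at 0.2 0.3 toolxy [-0.058 -0.076 -0.201] rad 0.096 max tool x -0.058
cable at 0.3 0.45 toolxy [-0.07  -0.086 -0.303] rad 0.11 max tool x -0.07
down in tool [ 0.223 -0.     0.975]
t 17.05 q [  32.08    2.35  -51.44   13.96  -25.39 -129.67] p [0.4677 0.0273 0.0847] e [ 179.99   12.91 -175.53] F [0.05 1.15 0.62] op 0.0002
```

Emit:
jog_arm:
  targets: "0.0011 0 0.005 0 0 0 -1; 0.002 0 0.009 0 0 0 -1; 0.0024 0 0.0108 0 0 0 -1; 0.0027 0 0.012 0 0 0 -1; 0.0029 0 0.013 0 0 0 -1; 0.0032 0 0.014 0 0 0 -1; 0.0034 0 0.015 0 0 0 -1; 0.0034 0 0.015 0 0 0 -1"

```text
clock: 18.05
tool_pos: [0.4676, 0.027, 0.0697]
orientation: [-180.0, 12.9, -175.5]
force: [-3.3, -3.3, 10.1]
opening: 0.0007
```

```bash
python3 -c "
from h import *
st();snapshot('wrist');st()"
```

```text
t 18.05 q [  31.79    3.91  -53.21   15.85  -22.15 -131.46] p [0.4676 0.027  0.0697] e [-179.97   12.91 -175.53] F [-3.27 -3.28 10.14] op 0.0007
t 18.1 q [  31.79    3.91  -53.2    15.85  -22.15 -131.46] p [0.4676 0.027  0.0697] e [-179.97   12.91 -175.53] F [-3.55 -2.66  9.11] op -0.0
```

The force is about 9.5 N, so the key is near its stop. I'll push a touch further to be sure, then let go and lift clear.

Emit:
jog_arm:
  targets: "0.0002 0 0.0009 0 0 0 -1; 0.0002 0 0.0009 0 0 0 -1; -0.0005 0 -0.002 0 0 0 -1; -0.0015 0 -0.0065 0 0 0 -1; -0.004 0 -0.017 0 0 0 -1; -0.009 0 -0.04 0 0 0 -1; -0.015 0 -0.065 0 0 0 -1; -0.021 0 -0.09 0 0 0 -1"

```text
clock: 19.1
tool_pos: [0.4679, 0.0271, 0.1629]
orientation: [-180.0, 12.9, -175.5]
force: [1.2, -0.0, 0.7]
opening: 0.0005
```

```bash
python3 look.py w8; python3 -c "
from h import *
w=snapshot('top')
for d in models.spot_point('key_a',w): print(d['conf'],d['uv'],world(w,*d['uv']).round(4))
p=snapshot('side');save(p,'s8')"
```

```text
t 19.1 q [  32.57   -4.36  -43.35    9.44  -39.97 -124.76] p [0.4679 0.0271 0.1629] e [-179.99   12.91 -175.53] F [ 1.2  -0.    0.72] op 0.0005
t 19.15 q [  32.57   -4.55  -43.07    9.48  -40.17 -124.71] p [0.4697 0.0279 0.1664] e [ 179.94   13.17 -175.49] F [2.25 0.33 3.6 ] op 0.0007
0.9 [220.7, 178.4] [ 0.4642 -0.0155  0.0757]
0.87 [155.2, 181.9] [ 0.4705 -0.0635  0.0764]
0.74 [91.0, 180.7] [ 0.474  -0.1111  0.0748]
0.72 [278.6, 180.3] [0.4629 0.0272 0.0745]
cable at 0.05 0.13 toolxy [-0.033 -0.073 -0.111] rad 0.08 max tool x -0.014
cable at 0.13 0.2 toolxy [-0.043 -0.073 -0.146] rad 0.085 max tool x -0.038
cable at 0.2 0.3 toolxy [-0.052 -0.079 -0.204] rad 0.094 max tool x -0.052
cable at 0.3 0.45 toolxy [-0.064 -0.09  -0.3  ] rad 0.111 max tool x -0.064
```

View pics/w8.png

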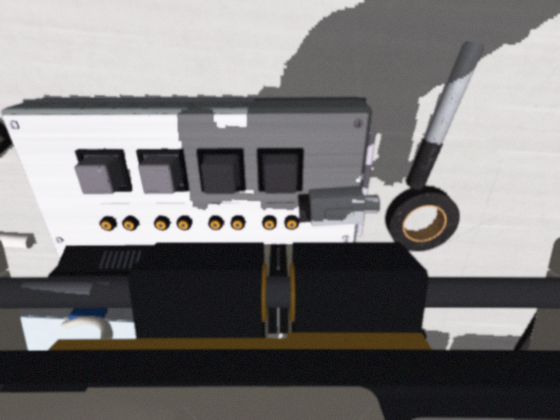

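View pics/s8.png

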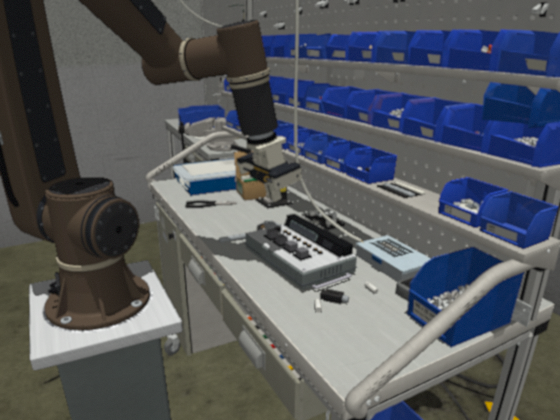

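All four caps look level now. I'll measure their heights over patches for certainty.

Run:
```python
from h import *
st()
for k in range(3):
    w=snapshot("wrist");out=[]
    for d in sorted(models.cut_out("key_a",w),key=lambda d:-d["uv"][0]):
        if d["conf"]<.4: continue
        vs,us=np.nonzero(d["region"]);z=np.array([world(w,u,v) for u,v in zip(us,vs) if w["range_z"][v,u]>0])
        m=np.median(z,0); t=z[(z[:,2]>.068)&(z[:,2]<.08)]
        out.append((m[1].round(3),len(t),np.median(t[:,2]).round(4) if len(t) else None))
    print(out)
    ys=[(.4631,.0284),(.4666,-.0175),(.4702,-.0633),(.4737,-.1092)]
    zz=[[] for _ in ys]
    for v in range(140,210):
        for u in range(60,320):
            if w["range_z"][v,u]>0:
                P=world(w,u,v)
                for i,(x,y) in enumerate(ys):
                    if abs(P[0]-x)<.008 and abs(P[1]-y)<.008: zz[i].append(P[2])
    print([(len(a),np.median(a).round(4)) for a in zz])
```

```text
t 19.4 q [  32.56   -4.25  -43.51    9.48  -39.78 -124.82] p [0.4675 0.0268 0.1613] e [-179.96   12.85 -175.54] F [ 0.26  0.55 -0.22] op 0.0003
[(np.float64(0.164), 0, None), (np.float64(0.027), 1035, np.float64(0.0754)), (np.float64(-0.017), 1072, np.float64(0.0754)), (np.float64(-0.061), 1107, np.float64(0.0755)), (np.float64(-0.105), 1186, np.float64(0.0753))]
[(423, np.float64(0.0757)), (431, np.float64(0.0757)), (432, np.float64(0.0758)), (435, np.float64(0.0757))]
[(np.float64(0.028), 1044, np.float64(0.0754)), (np.float64(-0.017), 1045, np.float64(0.0755)), (np.float64(-0.061), 1104, np.float64(0.0755)), (np.float64(-0.105), 1219, np.float64(0.0753))]
[(432, np.float64(0.0756)), (433, np.float64(0.0757)), (431, np.float64(0.0758)), (435, np.float64(0.0757))]
[(np.float64(0.028), 1049, np.float64(0.0754)), (np.float64(-0.017), 1066, np.float64(0.0755)), (np.float64(-0.061), 1112, np.float64(0.0755)), (np.float64(-0.105), 1192, np.float64(0.0753))]
[(425, np.float64(0.0757)), (423, np.float64(0.0758)), (433, np.float64(0.0758)), (435, np.float64(0.0757))]
```

All four caps are equally high (75.7 mm) and the hand is about 86 mm above them. I'm handing in.

```bash
python3 -c "
from h import *
print(job.close_job());st()"
```

```text
the job is handed in; nothing more can be done
None
the job is handed in; nothing more can be done
```

The job is done and handed in after about 19.6 s. The leftmost key was the one latched, and all four keys are now up.

- **Taps:** I tapped the keys from left to right with the shut fingers. The leftmost gave no force until about 3.4 mm lower than the others, and then about 6 N without moving. The other three met the finger at full height with about 4–4.5 N, pressed only about 1.3 mm.
- **Press:** I pressed the leftmost key to about 9.5 N, then slightly further, and let it go.
- **Last checks:** The depth picture put all four caps at 75.6–75.8 mm. The hand was about 86 mm above the keys, with the wrist force at noise level. Nothing lying about looked shifted in the last wrist and side views, but I did not measure those positions again.
- **Changes on the way:** A cable hanging over the right-hand keys kept me from working with the hand vertical, so I leaned it back toward the robot. The first lean of 25° ran into the limit of joint 3, so I used 15° for the taps and 13° for the press.
- **Weak check:** The cable-clearance numbers over the two right-hand keys were unreliable because points on the hand got mixed in. For those keys I relied on geometry worked out beforehand and on the wrist force, which showed no contact.

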